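# Set the backdrop and hold a shaft support up to the stock camera

### The job

Set up the stock-record photo at the parts counter: take the dark blue backdrop board out of its stand and lean it, upper edge back, against the side of the carton that faces the camera, foot on the table, so that it stands by itself squarely across the lens's line of sight and centred on it. Then pick the aluminium shaft support out of the stock tray and hold it up for the camera between lens and board: upright, its bore centred on the lens and looking straight into it, 200 mm in front of the lens glass. Finish while still holding it there, quite still, and leave the white board, the other stock and the things on the counter where they are.

Things in the scene. Friction and masses are not known exactly. Their poses are not given: they have to be found in the camera images.
- blue_board: dark blue rigid backdrop board, 180 mm wide (its x) x 8 mm thick (its y) x 240 mm high (its z), about 0.2 kg; origin at the centre of its lower edge. It starts on edge, upright or within 4 degrees of it, in one of the two grooves of the board stand
- white_board: white backdrop board of the same size and origin as the blue one, in the other groove; stays there
- board_stand: fixed wooden stand, 190 (x) x 130 (y) x 57 mm high, with two grooves along its x, 10.4 mm wide and 45 mm deep (groove floor 12 mm above the table), centred at y = +38 and y = -38 mm; origin at the centre of its underside
- carton: fixed, full cardboard carton, 90 (its x) x 170 (its y) x 140 mm high, standing on the table; origin at the centre of its underside. Its -x face looks towards the camera, square to the lens's line of sight within 4 degrees and centred on it within 15 mm, 365 to 405 mm in front of the lens glass
- lens (a point): centre of the front glass of the blue camera with the white ring light (68 mm across) on the photo stand. Its x axis points out of the lens along the line of sight (level), z up, y to the left of that; its height above the table differs from start to start (140 to 175 mm). The camera and its stand are fixed
- shaft_support: aluminium shaft support block, an upside-down T: a foot 26 (x) x 74 (y) x 12 mm (z), and on it an upright block 26 (x) x 40 (y) x 52 mm, total height 64 mm, with a 25 mm bore right through along its x; about 0.2 kg; origin at the centre of its underside. It starts upright in one of the tray's three compartments; its two faces are alike, so either may look at the lens
- bore (a point): centre of the bore in the shaft support, 38 mm above its underside; axes as the shaft support's, x along the bore
- tray: fixed grey stock tray, 345 (x) x 125 (y) mm, walls 26 mm high and 4 mm thick, floor 4 mm thick, in three compartments side by side along x (centres 114 mm apart); origin at the centre of its underside
- pulley: dark steel belt pulley lying flat in the tray, 68 mm across, 36 mm high; origin at the centre of its underside; leave alone
- angle_bracket: yellow angle bracket in the tray, 50 x 45 mm, 50 mm high; origin under its middle; leave alone
- blue_box: small blue stock box on the counter, 60 x 100 x 50 mm high; leave alone
- red_box: small red stock box on the counter, 55 x 85 x 45 mm high; leave alone
- tape_roll: orange roll of tape standing flat on the counter, 96 mm across, 48 mm high; leave alone
- calliper: digital calliper lying on the counter, about 200 mm long, 12 mm high; leave alone
There are look-alikes about, which are no part of the job. There is more than one size of the carton; the job needs the largest.

How it is judged:
By the outcome, as a careful person would: the job done as asked, in the order asked, and still so for the second after the job is handed in, while the arm keeps its last pose, push and grip.
It also fails if it takes over 64 s, if anything falls off the work surface, if the arm or the gripper's body presses on something with over 40 N, if the wrist force passes 120 N, or if a joint passes its speed limit or range.

### The arm

A 6-joint arm with a two-finger parallel gripper is mounted at the origin on the work surface. World frame = base frame: x ahead of the robot, y to its left, z up, the work surface at z = 0. Lengths are in m, angles in rad, forces in N, time in s.
With the tool pointing down it reaches from about 0.3 to 0.875 m from the base axis. Payload 6.4 kg.
Tool frame: the origin (TCP) lies midway between the tips of the shut fingers; the grasp point (between the pads) lies behind it (arm.grip_point_offset is the z of the grasp point in the tool frame, in m); z points along the fingers, y is the direction in which the jaws open and shut (so a half turn about z gives the same grasp; the last joint's range is limited). The gripper opens to 88 mm and grips with 3 to 60 N. Pads are 18 mm wide; open, the fingers measure 123 mm over their backs; the gripper's body (75 mm by 187 mm) begins 45 mm behind the grasp point.
Start: joints at [1.007, 0.181, 1.607, -0, 1.354, -0.206], TCP at [0.201, 0.539, 0.239] pointing down, gripper open.
Joint ranges: [-2.99, 2.99], [-0.89, 2.07], [0.3, 2.58], [-1.14, 4.28], [0, 2.63], [-3.12, 3.12]. Speed limits (rad/s): [2.57, 2.57, 3.01, 3.14, 3.14, 3.14].

### API

Orientations are given as a 3x3 rotation matrix whose columns are the frame's x, y, z axes.
In Python, from workcell import arm gives the robot as it stands.
- The arm moves only by the shell command python3 -m handwheel 'ROWS' [FORCE]. ROWS is JSON, a list of rows, each a list of 3 entries, a list of its own where there are three numbers: the shift along the tool's x, y, z in mm, then the turn, a rotation vector about the tool's x, y, z in degrees, then the finger opening in mm, from 0 to 88.1. In form: [[[dx, dy, dz], [ax, ay, az], hand], ...]. A call has 1 to 8 rows; each row is the pose to reach, as a shift and turn from the pose measured when the call began, along the tool's axes at that moment; what a row does not reach only later rows make up. A row lasts 1/8 s, in which the tool goes at most 62.5 mm and 10.7 degrees, less where a joint would pass 70% of its speed; a pose out of reach is approached as far as the arm can. A call with a gripper value outside its range is refused whole. The fingers move at their own pace and stop on an object; FORCE is the grip in N (left out, the last holds). Time passes only in rows, so rows that repeat a pose let the fingers close. It gives the time, the measured TCP pose, the force and the opening at its end, in the units of the state.
- arm.observe(): the state, without advancing time (a new reading comes with each control period).
- arm.get_image(name): name is "side" or "top" or "wrist"; returns a dict with "frame" (420x560x3 uint8, red, green, blue), "range_z" (420x560 float32, m along the optical axis (not along the pixel's ray), 0 where there is no reading), "fx", "fy", "cx", "cy" (pixels), "rvec" (rotation vector, rad) and "tvec" (3), from world to camera coordinates, as OpenCV has them. Camera axes: x right, y down, z forward; pixel columns grow to the right and rows downward; lengths in m; the calibration is good to about 2 mm. A picture is of the moment at which its call begins.
- arm.finish_job(): hands the job in, once; it reports no verdict.
The state is a dict: "clock": time; "qpos": joint angles; "qd": joint speeds; "joint_torque": joint torques, N m; "position": TCP position; "eef_rot": TCP orientation; "contact_force": force on the tool from outside, world axes, zero at the start; "moment": the same for the moment, N m; "grip_width": opening from 0.0 (shut) to 1.0 (fully open).
Only numpy, scipy, OpenCV 4.12 (cv2) and the standard library are available. Lean on these libraries where they do the work, as an engineer would, in place of code of your own. Each camera call takes 0.05 s, during which the arm holds its last target. There are 200 camera calls.

## Working session

There is one attempt and no reset: what is moved stays moved. The work goes in short steps, Python scripts to look and compute and a shell command to move; the robot and the scene stay as the last step left them, time stands still between calls to the robot, and variables do not carry over. Pictures are saved under pics/ and viewed, about 8 in all and at most 12, crops included, and the job is handed in when it is done.

```bash
ls; mkdir -p pics
cat > h.py <<'E'
import numpy as np, cv2
from workcell import arm
def grab(n):
    im=arm.get_image(n); R=cv2.Rodrigues(np.array(im["rvec"],float))[0]; t=np.array(im["tvec"],float).ravel()
    np.savez(f"{n}.npz",f=im["frame"],d=im["range_z"],R=R,t=t,k=[im["fx"],im["fy"],im["cx"],im["cy"]]); return load(n)
def load(n): return dict(np.load(f"{n}.npz"))
def pts(m):
    d=m["d"]; fx,fy,cx,cy=m["k"]; v,u=np.mgrid[:d.shape[0],:d.shape[1]]
    P=np.stack([(u-cx)/fx*d,(v-cy)/fy*d,d],-1); W=(P-m["t"])@m["R"]; W[d<=0]=np.nan; return W
def save(m,n,crop=None,s=1):
    f=m["f"][...,::-1]
    if crop: f=f[crop[1]:crop[3],crop[0]:crop[2]]
    cv2.imwrite("pics/"+n,cv2.resize(f,None,fx=s,fy=s,interpolation=cv2.INTER_CUBIC))
E
python3 - <<'E'
from h import *
for n in("top","side"):
    m=grab(n); save(m,n+"1.png",s=1.4); print(n,-m["R"].T@m["t"],m["R"][2],m["k"])
s=arm.observe(); print(s["eef_rot"],s["position"],arm.grip_point_offset,s["contact_force"])
E
```

```text
pics
top [0.4372784  0.04981015 1.20602073] [ 0.05932827  0.00958159 -0.99819254] [444.02752727 444.02752727 286.25260116 194.61618371]
side [ 0.06207316 -0.62810598  0.66518439] [ 0.45572486  0.68338848 -0.57034641] [379.7240741  379.7240741  280.61729784 211.71815649]
[[-9.36665429e-01  3.50224491e-01 -8.24486393e-04]
 [ 3.50225330e-01  9.36664522e-01 -1.33854185e-03]
 [ 3.03477017e-04 -1.54252189e-03 -9.99998764e-01]] [0.20110037 0.53817456 0.2379076 ] -0.0187 [ 0.28001006 -0.57741149 -0.88240162]
```

View pics/top1.png

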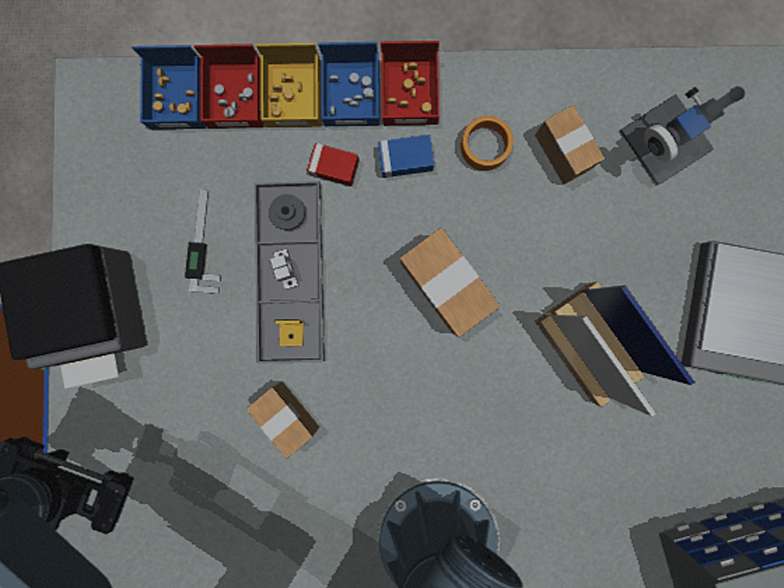

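View pics/side1.png

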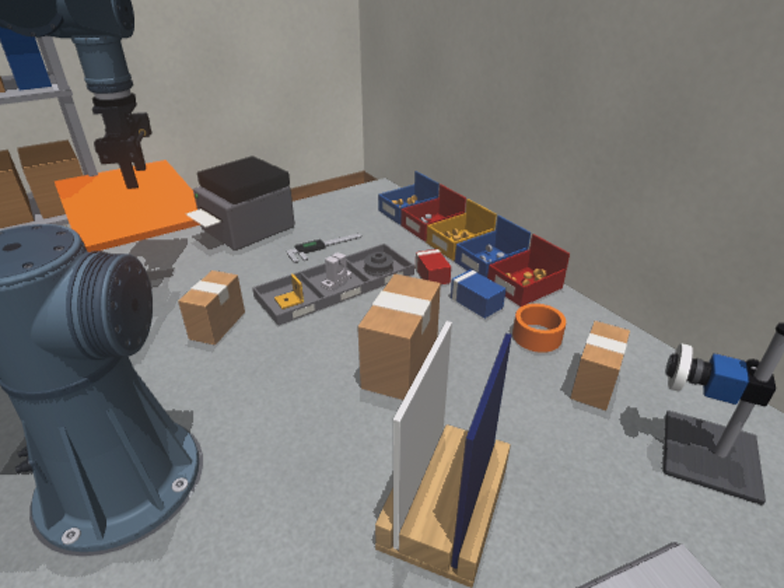

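The top view shows three cartons, at (570,145), (450,282) and (283,420). The middle one is the largest and lies on the lens's line from (660,147). The blue board is the right one in the stand, with its top edge running (625,288)–(690,382). The shaft support is in the middle compartment at (285,268). Next I'll measure these from depth.

Run:
```python
from h import *
np.set_printoptions(precision=4,suppress=True)
T=load("top");S=load("side");W=pts(T);V=pts(S)
def box(P,l):
    c,s,a=cv2.minAreaRect((P[:,:2]*1000).astype(np.float32)); print(l,len(P),"c",np.array(c),"size",np.array(s),"ang",a,"z",np.median(P[:,2]))
def reg(W,u0,v0,u1,v1,z0,z1,f=None,col=None):
    A=W[v0:v1,u0:u1].reshape(-1,3); m=(A[:,2]>z0)&(A[:,2]<z1)
    if col is not None: m&=col(f[v0:v1,u0:u1].reshape(-1,3).astype(int))
    return A[m]
i=lambda *a:[int(x/1.4) for x in a]
box(reg(W,*i(395,220,505,345),.132,.150),"carton")
box(reg(W,*i(530,100,610,190),.06,.3),"small1"); box(reg(W,*i(240,375,325,465),.05,.3),"small2")
blue=lambda c:(c[:,2]>c[:,0]+25)&(c[:,0]<90)
B=reg(W,*i(610,270,705,395),.02,.3,T["f"],blue)
print("zmax blue",np.nanmax(B[:,2])); box(B[B[:,2]>B[:,2].max()-.006],"bluetop")
for z in np.arange(.06,.26,.04):
    q=B[(B[:,2]>z)&(B[:,2]<z+.02)]; 
    if len(q)>5: print(z,len(q),q.mean(0))
A=reg(W,*i(530,270,705,420),.045,.065); box(A,"standtop")
A=reg(W,*i(535,270,665,420),.235,.27); box(A,"white top")
# side-view blue
B2=reg(V,*i(440,330,520,575),.07,.3,S["f"],lambda c:(c[:,2]>c[:,0]+15)&(c[:,0]<90)); print("side blue",len(B2),B2.min(0),B2.max(0))
c=B2.mean(0);print(c,np.linalg.svd(B2-c,full_matrices=False)[2][2])
# lens ring
wh=lambda c:(c.min(1)>150)&(c.max(1)-c.min(1)<30)
for n,M,X,r in(("top",T,W,i(635,115,685,175)),("side",S,V,i(660,335,705,400))):
    A=reg(X,*r,.08,.25,M["f"],wh); print("ring",n,len(A),A.mean(0),A.min(0),A.max(0)); print(np.linalg.svd(A-A.mean(0),full_matrices=False)[1:])
# support
A=reg(W,*i(260,235,310,300),.055,.08);box(A,"sup top")
A=reg(W,*i(262,248,308,296),.012,.03);box(A,"foot")
A=reg(W,*i(250,180,325,362),.020,.028);box(A,"tray rim")
save(T,"c1.png",(170,150,240,225),6);
f=S["f"][235:290,460:570][...,::-1]; g=S["f"][170:220,215:265][...,::-1]; g=cv2.resize(g,(385,385))
h=cv2.resize(T["f"][150:225,170:240][...,::-1],(390,418)); l=cv2.resize(f,(770,385)) 
l=cv2.resize(f,(400,200)); l2=cv2.resize(T["f"][75:130,430:520][...,::-1],(400,218))
cv2.imwrite("pics/m1.png",np.hstack([h,np.vstack([l,l2])]))
```

```text
carton 2647 c [484.5    -23.7024] size [169.9079  90.772 ] ang 35.60458755493164 z 0.14051039494690087
small1 1266 c [ 740.7883 -257.12  ] size [114.465   62.6972] ang 28.560415267944336 z 0.09421164594530662
small2 1307 c [241.3669 279.8041] size [113.9757  62.408 ] ang 38.70751953125 z 0.09331253014231741
zmax blue 0.2568348630867598
bluetop 250 c [ 394.048  -329.4098] size [177.6847   8.8846] ang 34.04130935668945 z 0.2527820406782407
standtop 1880 c [ 391.6937 -362.6106] size [215.2894 303.1392] ang 19.527713775634766 z 0.056949919941047866
white top 784 c [ 370.5751 -299.9199] size [185.1455  85.2017] ang 33.91020965576172 z 0.2512632941418644
side blue 871 [ 0.3164 -0.3819  0.0708] [ 0.4694 -0.2771  0.2541]
[ 0.3674 -0.3469  0.2154] [ 0.5511 -0.8344  0.0076]
ring top 110 [ 0.7147 -0.3875  0.1824] [ 0.6912 -0.4031  0.1714] [ 0.7387 -0.3687  0.1879]
(array([0.1567, 0.0378, 0.0356]), array([[-0.8512, -0.5244, -0.0211],
       [ 0.0709, -0.075 , -0.9947],
       [ 0.52  , -0.8482,  0.101 ]]))
ring side 206 [ 0.699  -0.3944  0.1738] [ 0.6844 -0.4073  0.1505] [ 0.7279 -0.3731  0.1858]
(array([0.2245, 0.0616, 0.0532]), array([[-0.6742, -0.4489, -0.5865],
       [-0.5711, -0.1867,  0.7994],
       [ 0.4683, -0.8739,  0.1306]]))
sup top 174 c [519.2301 282.9926] size [40.1923 26.8186] ang 16.835248947143555 z 0.06797311377700677
foot 123 c [518.4875 282.5569] size [75.6136 41.5506] ang 2.121323823928833 z 0.016897400251005928
tray rim 790 c [515.2397 276.1953] size [344.1286 126.7662] ang 1.139538288116455 z 0.025203821572661378
```

View pics/m1.png

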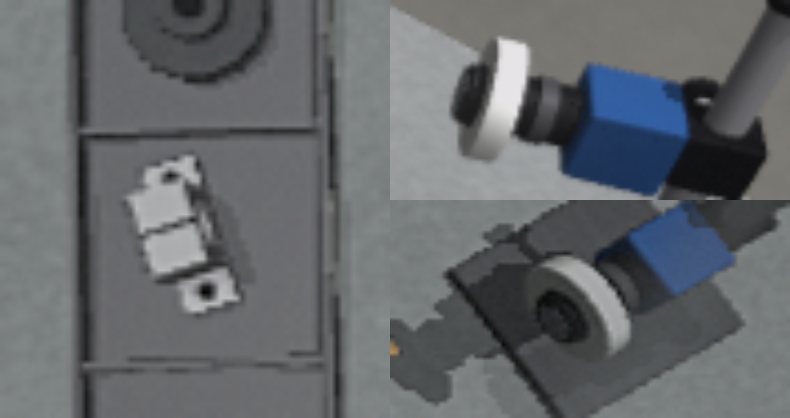

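```bash
cat >> h.py <<'E'
from scipy.spatial.transform import Rotation as Ro
np.set_printoptions(precision=4,suppress=True)
def frame(z,y):
    z=np.array(z,float);z/=np.linalg.norm(z);y=np.array(y,float);y-=z*(y@z);y/=np.linalg.norm(y);return np.stack([np.cross(y,z),y,z],1)
def go(p,R=None):
    s=arm.observe();R0=np.array(s["eef_rot"]);p0=np.array(s["position"])
    R=R0 if R is None else R; print("shift",(R0.T@(np.array(p)-p0)*1e3).round(1),"turn",Ro.from_matrix(R0.T@R).as_rotvec(degrees=True).round(2),"dist",np.linalg.norm(np.array(p)-p0))
a2=lambda d:np.array([np.cos(np.radians(d)),np.sin(np.radians(d)),0])
E
python3 - <<'E'
from h import *
m=grab("wrist");s=arm.observe();R0=np.array(s["eef_rot"])
print("cam in tool",R0.T@(-m["R"].T@m["t"]-s["position"]),"axes(cols)",R0.T@m["R"].T,m["k"])
for y in(-56,33,-147):
    D=frame([0,0,-1],a2(y)); print(y);go([.47,.05,.42],D)
    Vw=frame(a2(-57)*.9+[0,0,-.436],a2(y)+[0,0,1e-9]);go([.47,.05,.42],Vw)
E
```

```text
cam in tool [ 0.0807 -0.0003 -0.1458] axes(cols) [[-0.0011 -0.9504 -0.311 ]
 [ 1.     -0.0012  0.0002]
 [-0.0006 -0.311   0.9504]] [349.5546 349.5546 275.8473 213.2938]
-56
shift [-422.8 -363.4 -181.6] turn [ -0.06   0.07 125.5 ] dist 0.5863351778085589
shift [-422.8 -363.4 -181.6] turn [-33.37 -69.47 108.78] dist 0.5863351778085589
33
shift [-422.8 -363.4 -181.6] turn [-0.08  0.01 36.5 ] dist 0.5863351778085589
shift [-422.8 -363.4 -181.6] turn [ 20.33 -61.87  32.6 ] dist 0.5863351778085589
-147
shift [-422.8 -363.4 -181.6] turn [  -0.01   -0.1  -143.5 ] dist 0.5863351778085589
shift [-422.8 -363.4 -181.6] turn [  78.03   25.65 -124.53] dist 0.5863351778085589
```

Run:
```python
from h import *
t=np.radians(45);go([.5,.05,.38],frame(a2(-58)*np.sin(t)+[0,0,-np.cos(t)],a2(32)))
```

```text
shift [-450.9 -352.8 -141.6] turn [ 14.64 -43.34  35.55] dist 0.5897984357521205
```

```bash
R='[[-450,-353,-142],[14.6,-43.3,35.5],60]'; python3 -m handwheel '[[[-450,-353,-142],[14.6,-43.3,35.5],60],[[-450,-353,-142],[14.6,-43.3,35.5],60],[[-450,-353,-142],[14.6,-43.3,35.5],60],[[-450,-353,-142],[14.6,-43.3,35.5],60],[[-450,-353,-142],[14.6,-43.3,35.5],60],[[-450,-353,-142],[14.6,-43.3,35.5],60],[[-450,-353,-142],[14.6,-43.3,35.5],60],[[-450,-353,-142],[14.6,-43.3,35.5],60]]'
python3 - <<'E'
from h import *
t=np.radians(45);go([.595,-.226,.31],frame(a2(-58)*np.sin(t)+[0,0,-np.cos(t)],a2(32)))
E
```

```text
clock: 1.15
position: [0.4545, 0.1228, 0.3589]
eef_rot: [[-0.377, 0.847, 0.375], [0.599, 0.532, -0.599], [-0.707, -0.001, -0.708]]
contact_force: [0.4, 0.9, -0.2]
grip_width: 0.682
shift [-227.2  -66.5  296.1] turn [ 0.06 -0.04  0.12] dist 0.3791422413697498
```

```bash
python3 -m handwheel '[[[-227,-66,296],[0,0,0],60],[[-227,-66,296],[0,0,0],60],[[-227,-66,296],[0,0,0],60],[[-227,-66,296],[0,0,0],60],[[-227,-66,296],[0,0,0],60],[[-227,-66,296],[0,0,0],60],[[-227,-66,296],[0,0,0],60],[[-227,-66,296],[0,0,0],60]]'
python3 - <<'E'
from h import *
m=grab("wrist");save(m,"w1.png",s=1.4);print(arm.observe()["qd"],-m["R"].T@m["t"])
E
```

```text
clock: 2.15
position: [0.5947, -0.2257, 0.3092]
eef_rot: [[-0.377, 0.848, 0.374], [0.6, 0.531, -0.599], [-0.706, -0.001, -0.709]]
contact_force: [-0.2, 0.6, 0.4]
grip_width: 0.68
[ 0.0247 -0.0141  0.0043 -0.0012 -0.0025 -0.0015] [ 0.5099 -0.09    0.3552]
```

View pics/w1.png

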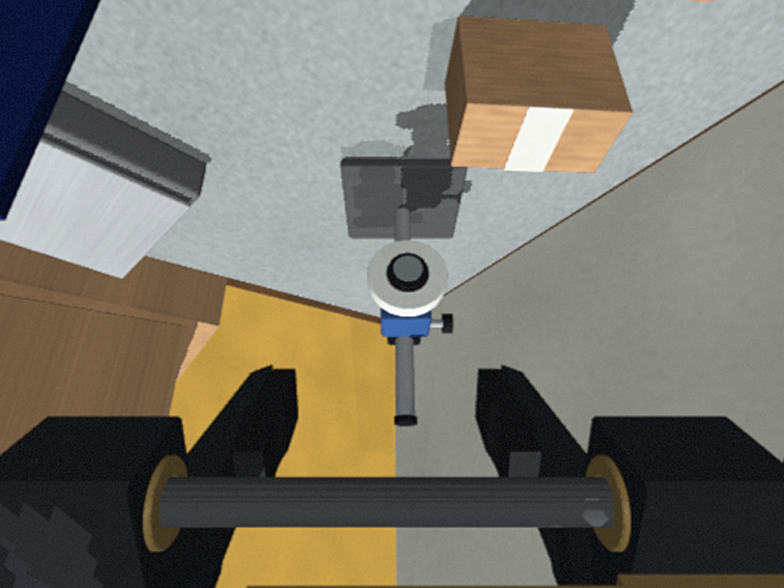

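The view is upside down. The camera faces me, with the ring at about (407,275) and the glass at (408,270). I'll fit the ring face plane and circle and the glass from depth.

```bash
python3 - <<'E'
from h import *
m=load("wrist");W=pts(m);f=m["f"].astype(int);g=f.mean(2)
sub=np.s_[165:225,258:325]
P=W[sub].reshape(-1,3);G=g[sub].ravel();C=f[sub].reshape(-1,3);C=C.max(1)-C.min(1)
ok=np.isfinite(P[:,0])&(np.linalg.norm(P-[.705,-.39,.165],axis=1)<.07)
# ring face: plane RANSAC over light points
A=P[ok&(G>120)&(C<30)];rng=np.random.default_rng(0);best=None
for _ in range(3000):
    a,b,c=A[rng.choice(len(A),3,False)];n=np.cross(b-a,c-a);l=np.linalg.norm(n)
    if l<1e-5: continue
    n/=l
    if abs(n[2])>.3: continue
    k=abs((A-a)@n)<.0012
    if best is None or k.sum()>best.sum(): best=k
Q=A[best];c=Q.mean(0);n=np.linalg.svd(Q-c)[2][2];n*=np.sign(n@[-.5,.85,0])
print("ring face",len(A),best.sum(),c,"n",n,"yaw",np.degrees(np.arctan2(n[1],n[0])),"std",((Q-c)@n).std())
h=np.array([n[0],n[1],0]);h/=np.linalg.norm(h);y=np.cross([0,0,1],h)
u=(Q-c)@y;z=Q[:,2];
(cx,cz),r,=cv2.minEnclosingCircle(np.stack([u,z],1).astype(np.float32)*1000);print("circle",cx,cz,r,"lens pt",c+y*cx/1e3)
B=P[ok];s=(B-c)@h
for lo in np.arange(-.03,.04,.004):
    k=(s>lo)&(s<=lo+.004); 
    if k.sum(): b=B[k];uu=(b-c)@y;print("%.3f n=%d y %.4f..%.4f z %.4f..%.4f gray %.0f"%(lo,k.sum(),uu.min(),uu.max(),b[:,2].min(),b[:,2].max(),G[ok][k].mean()))
# glass pixels
k=(m["f"][185:204,283:301].mean(2));print(k.astype(int))
print(W[194,291],W[192,291],W[196,291]); print(W[185:206:3,291])
E
python3 - <<'E'
from h import *
m=load("wrist");save(m,"w2.png",(250,150,335,235),7)
E
```

```text
ring face 1780 1399 [ 0.7108 -0.3808  0.1538] n [-0.5305  0.8477  0.0033] yaw 122.04202783122979 std 0.0005825675575889397
circle -0.44302788376808167 151.85052490234375 33.85045623779297 lens pt [ 0.7112 -0.3806  0.1538]
-0.014 n=32 y -0.0318..0.0317 z 0.1618..0.1837 gray 209
-0.010 n=76 y -0.0330..0.0317 z 0.1598..0.1854 gray 240
-0.006 n=92 y -0.0330..0.0327 z 0.1461..0.1853 gray 231
-0.002 n=1658 y -0.0340..0.0328 z 0.1186..0.1857 gray 159
0.002 n=105 y -0.0181..0.0267 z 0.1278..0.1810 gray 35
0.006 n=508 y -0.0159..0.0153 z 0.1362..0.1682 gray 67
0.010 n=1 y 0.0039..0.0039 z 0.1493..0.1493 gray 96
[[ 62  92 100  97  98  96  96  98  99  92  94  96 100  99 101  80  49  18]
 [ 89 101  98  98  95  97  97  99  94  98  96  95  98  99  99 101  79  45]
 [ 98  94  99  96  98  97  97  96  95  96  99  97  97  97  95  98 100  67]
 [ 97  97  97  93  97  93  99  94  97  94  96  95  93  94  95  99  96  82]
 [ 97  96  94  95  96  94  96  97  97  96  97  97  95  96  96  94  99 100]
 [ 98  97  96  96  95  96  96  96  92  94  92  94  97  98  98  98  97  99]
 [ 97  96  95 100  93  98  95  94  97  9
[... 503 characters left out ...]
 99  98  96  97  97  97  97  97  99 104  97  75  39  17]
 [ 21  25  60  90  97  98  96  99 100  94 105  97  98 103  85  39  21  15]
 [ 27  12  19  31  41  64  97 102  92  94  96  79  59  56  24  20  24   9]
 [ 15  20  19   9  17  19  26  30  27  27  29  29  23  13  12  24  21  14]
 [ 21  17  14  20  24  14  23   5  17  14  14  22  23  18  19  14  12  28]
 [ 21  26  19  24  24  22  21  26  22  19  10  14  13  25  23  23  23  17]]
[ 0.7067 -0.373   0.1552] [ 0.7073 -0.3738  0.1519] [ 0.7067 -0.3731  0.1577]
[[ 0.707  -0.373   0.143 ]
 [ 0.7078 -0.3743  0.1462]
 [ 0.7079 -0.3746  0.15  ]
 [ 0.7067 -0.373   0.1552]
 [ 0.7073 -0.374   0.1584]
 [ 0.7071 -0.3738  0.1625]
 [ 0.7074 -0.3744  0.1659]]
```

View pics/w2.png

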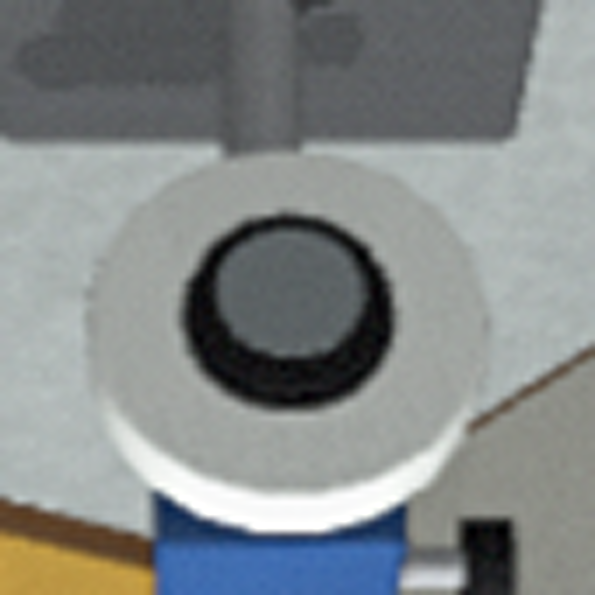

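Measured so far: the glass is at about (0.707, -0.374, 0.152), sight-line yaw 122.0°, carton face 0.370 m away and on axis. The carton is turned +3.6° against the lens. All of this agrees with the spec. Next I hover over the blue board.

Run:
```python
from h import *
go([.394,-.329,.36],frame([0,0,-1],a2(-56)))
```

```text
shift [ -22.3 -225.6  -48.7] turn [34.35 35.57 83.22] dist 0.231925311316231
```

```bash
python3 -m handwheel '[[[-22,-225,-80],[34.35,35.6,83.2],44],[[-22,-225,-80],[34.35,35.6,83.2],44],[[-22,-225,-80],[34.35,35.6,83.2],44],[[-22,-225,-80],[34.35,35.6,83.2],44],[[-22,-225,-80],[34.35,35.6,83.2],44],[[-22,-225,-80],[34.35,35.6,83.2],44],[[-22,-225,-80],[34.35,35.6,83.2],44],[[-22,-225,-80],[34.35,35.6,83.2],44]]'
python3 - <<'E'
from h import *
go([.394,-.329,.34],frame([0,0,-1],a2(-56)))
E
```

```text
clock: 3.2
position: [0.3836, -0.3078, 0.3826]
eef_rot: [[0.728, 0.686, -0.012], [0.682, -0.725, -0.093], [-0.072, 0.06, -0.996]]
contact_force: [-0.5, -0.5, 0.5]
grip_width: 0.498
shift [-3.8 20.  44.3] turn [3.76 3.85 9.25] dist 0.04869792950234155
```

```bash
python3 -m handwheel '[[[-4,20,44],[3.8,3.85,9.25],44],[[-4,20,44],[3.8,3.85,9.25],44],[[-4,20,44],[3.8,3.85,9.25],44]]'
python3 - <<'E'
from h import *
m=grab("wrist");save(m,"w3.png",s=1)
W=pts(m);f=m["f"].astype(int);P=W.reshape(-1,3);C=f.reshape(-1,3)
k=(P[:,2]>.245)&(P[:,2]<.262)&(C[:,2]>C[:,0]+12)&(C[:,0]<110);Q=P[k]
print(k.sum());c,s,a=cv2.minAreaRect((Q[:,:2]*1000).astype(np.float32));print(c,s,a,np.median(Q[:,2]))
k=(P[:,2]>.10)&(P[:,2]<.248)&(C[:,2]>C[:,0]+12)&(C[:,0]<110);Q=P[k];c=Q.mean(0);print(len(Q),c,np.linalg.svd(Q-c,full_matrices=False)[2][2])
E
```

```text
clock: 3.58
position: [0.3943, -0.3279, 0.341]
eef_rot: [[0.827, 0.562, -0.001], [0.562, -0.827, -0.0], [-0.001, 0.0, -1.0]]
contact_force: [0.3, -0.8, -0.2]
grip_width: 0.497
2554
(393.8066711425781, -329.5214538574219) (178.93955993652344, 7.320858001708984) 33.94545364379883 0.25189871786859597<stdin>:6: RuntimeWarning: Mean of empty slice.
  ret = um.true_divide(
Traceback (most recent call last):
IndexError: index 2 is out of bounds for axis 0 with size 0
```

View pics/w3.png

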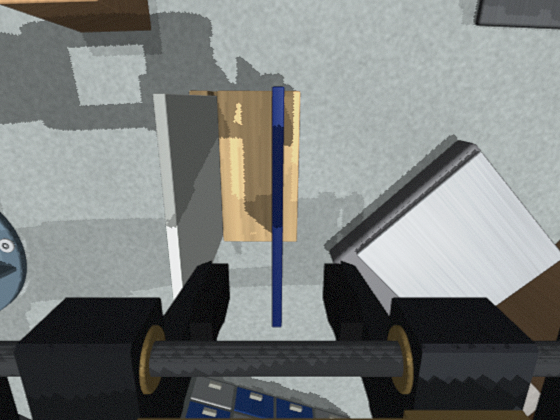

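The board is upright and edge-on, from (278,87) to (277,326). Both measurements agree, so I go down, grip at 40 N and lift.

```bash
python3 -m handwheel '[[[-1,1,60],[0,0,0],44],[[-1,1,100],[0,0,0],44],[[-1,1,123],[0,0,0],44],[[-1,1,123],[0,0,0],44],[[-1,1,123],[0,0,0],0],[[-1,1,123],[0,0,0],0],[[-1,1,123],[0,0,0],0],[[-1,1,123],[0,0,0],0]]' 40
python3 -m handwheel '[[[0,0,0],[0,0,0],0],[[0,0,0],[0,0,0],0],[[0,0,-20],[0,0,0],0],[[0,0,-60],[0,0,0],0]]'
```

```text
clock: 4.62
position: [0.3944, -0.3298, 0.2193]
eef_rot: [[0.827, 0.562, 0.001], [0.562, -0.827, -0.002], [-0.001, 0.003, -1.0]]
contact_force: [-0.1, 0.4, 2.1]
grip_width: 0.086
clock: 5.12
position: [0.3935, -0.3287, 0.2777]
eef_rot: [[0.827, 0.562, -0.002], [0.562, -0.827, 0.001], [-0.001, -0.002, -1.0]]
contact_force: [0.7, -0.0, -1.2]
grip_width: 0.089
```

```bash
python3 -m handwheel '[[[0,0,-60],[0,0,0],0],[[0,0,-120],[0,0,0],0],[[0,0,-180],[0,0,0],0],[[0,0,-210],[0,0,0],0],[[0,0,-210],[0,0,0],0]]'
cat >> h.py <<'E'
L=np.array([.7070,-.3738,.152]);yawL=122.0;hL=a2(yawL);yL=a2(yawL+90)
def brd(s,z,lat=0,lean=10,yaw=122.5):  # board origin -> tool pose
    h=a2(yaw);l=np.radians(lean);d=-h*np.sin(l)-np.array([0,0,np.cos(l)])
    O=np.array([L[0],L[1],z])+hL*s+yL*lat; return O-d*.2073, frame(d,-h)
E
python3 - <<'E'
from h import *
p,R=brd(.31,.03);print(p);p[2]=.48;go(p,R)
E
```

```text
clock: 5.75
position: [0.3943, -0.3295, 0.4898]
eef_rot: [[0.827, 0.562, 0.001], [0.562, -0.827, -0.002], [-0.001, 0.002, -1.0]]
contact_force: [-0.3, -0.8, -1.9]
grip_width: 0.085
[ 0.5234 -0.0805  0.2342]
shift [ 246.7 -133.4    9.4] turn [-9.88 -0.11  1.69] dist 0.2806483515429162
```

```bash
python3 -m handwheel '[[[50,-27,0],[0,0,0],0],[[100,-54,0],[0,0,0],0],[[150,-80,2],[-3,0,0.5],0],[[200,-107,5],[-6,0,1],0],[[246,-133,9],[-9.9,-0.1,1.7],0],[[246,-133,9],[-9.9,-0.1,1.7],0],[[246,-133,9],[-9.9,-0.1,1.7],0]]'
python3 - <<'E'
from h import *
p,R=brd(.315,.02);go(p,R)
E
```

```text
clock: 6.62
position: [0.5226, -0.0812, 0.4782]
eef_rot: [[0.843, 0.53, 0.09], [0.538, -0.83, -0.146], [-0.002, 0.171, -0.985]]
contact_force: [-0.4, 0.0, -1.5]
grip_width: 0.086
shift [  1.7 -48.6 249.4] turn [-0.13  0.13  0.07] dist 0.2541191561597028
```

```bash
python3 -m handwheel '[[[0,-10,55],[0,0,0],0],[[1,-22,110],[0,0,0],0],[[1,-34,170],[0,0,0],0],[[1,-43,220],[0,0,0],0],[[1.7,-48.6,249],[-0.1,0.1,0],0],[[1.7,-48.6,249],[-0.1,0.1,0],0],[[1.7,-48.6,249],[-0.1,0.1,0],0]]'
python3 - <<'E'
from h import *
p,R=brd(.315,.004);go(p,R)
T=grab("top");S=grab("side");
W=pts(T);f=T["f"].astype(int);P=W.reshape(-1,3);C=f.reshape(-1,3)
bl=(C[:,2]>C[:,0]+15)&(C[:,0]<90)
for nm,M in(("top",T),("side",S)):
    P=pts(M).reshape(-1,3);C=M["f"].reshape(-1,3).astype(int);bl=(C[:,2]>C[:,0]+15)&(C[:,0]<90)
    q=P-[L[0],L[1],0];s=q@hL;y=q@yL;k=bl&(s>.25)&(s<.40)&(abs(y)<.12)&(P[:,2]>.01)
    print(nm,k.sum())
    if k.sum()>20:
        Q=np.stack([s,y,P[:,2]],1)[k];print(Q.min(0),Q.max(0));c=Q.mean(0);print(c,np.linalg.svd(Q-c,full_matrices=False)[2][2])
save(S,"s2.png",(200,90,480,300),2.5)
E
```

```text
clock: 7.5
position: [0.5212, -0.0778, 0.2258]
eef_rot: [[0.844, 0.528, 0.094], [0.537, -0.831, -0.147], [0.0, 0.174, -0.985]]
contact_force: [0.5, -0.8, -1.3]
grip_width: 0.09
shift [ 0.4 -4.6 17.1] turn [ 0.05  0.   -0.05] dist 0.01775197030178283
top 1186
[ 0.3348 -0.0883  0.2484] [0.4    0.0686 0.598 ]
[0.3749 0.0048 0.5668] [ 0.8531  0.4486 -0.2664]
side 5555
[ 0.2792 -0.0911  0.0227] [0.3999 0.0924 0.5947]
[0.3583 0.0315 0.3906] [-0.9853  0.1517  0.0786]
```

View pics/s2.png

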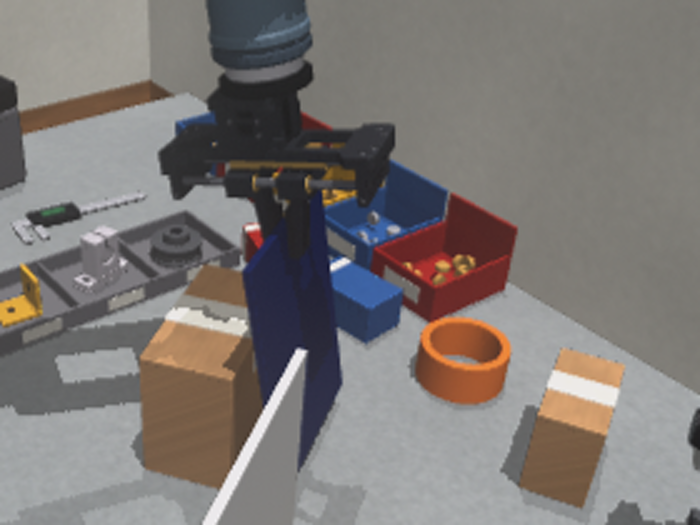

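The board hangs in front of the carton, leaning and centred (lateral -91 to +92 mm). I lower it to the table.

```bash
python3 -m handwheel '[[[0.4,-2,9],[0,0,0],0],[[0.4,-4.6,16],[0,0,0],0],[[0.4,-4.8,18],[0,0,0],0],[[0.4,-5,19.5],[0,0,0],0],[[0.4,-5,19.5],[0,0,0],0]]'
python3 - <<'E'
from h import *
print(arm.observe()["position"]);p,R=brd(.3358,.0005);go(p,R)
E
```

```text
clock: 8.22
position: [0.5213, -0.0758, 0.2065]
eef_rot: [[0.843, 0.529, 0.096], [0.537, -0.83, -0.147], [0.001, 0.176, -0.984]]
contact_force: [0.7, -0.1, -1.9]
grip_width: 0.083
[ 0.5213 -0.0758  0.2065]
shift [ -0.6 -20.7  -1.8] turn [ 0.12 -0.08 -0.  ] dist 0.02076597022558637
```

```bash
python3 -m handwheel '[[[-0.3,-8,-1.5],[0,0,0],0],[[-0.6,-16.7,-3],[0,0,0],0],[[-0.6,-16.7,-3],[0,0,0],0],[[-0.6,-16.9,-1.5],[0,0,0],0],[[-0.6,-17.1,0],[0,0,0],0],[[-0.6,-17.1,0],[0,0,0],0]]'
python3 - <<'E'
from h import *
p,R=brd(.3358,.0005);go(p,R)
E
```

```text
clock: 8.98
position: [0.5126, -0.0623, 0.2049]
eef_rot: [[0.843, 0.528, 0.097], [0.537, -0.83, -0.148], [0.002, 0.177, -0.984]]
contact_force: [-1.7, 0.2, 5.8]
grip_width: 0.086
shift [-0.4 -4.6 -0.6] turn [ 0.22 -0.13 -0.02] dist 0.0046751185444729995
```

```bash
python3 -m handwheel '[[[-0.2,-2,-0.7],[0,0,0],0],[[-0.4,-4,-1.0],[0,0,0],0],[[-0.4,-4,-1.0],[0,0,0],0]]'; python3 -m handwheel '[[[0,-1,-0.2],[0,0,0],0],[[0,-2,-0.3],[0,0,0],0],[[0,-2,-0.3],[0,0,0],0]]'
```

```text
clock: 9.35
position: [0.5098, -0.0589, 0.2049]
eef_rot: [[0.843, 0.529, 0.097], [0.537, -0.83, -0.148], [0.002, 0.177, -0.984]]
contact_force: [-0.5, -0.1, -1.2]
grip_width: 0.087
clock: 9.72
position: [0.5087, -0.0572, 0.2048]
eef_rot: [[0.843, 0.529, 0.097], [0.537, -0.83, -0.148], [0.002, 0.177, -0.984]]
contact_force: [-1.2, -0.2, -0.9]
grip_width: 0.083
```

```bash
python3 -m handwheel '[[[0,-1,0],[0,0,0],0],[[0,-2,0],[0,0,0],0],[[0,-2,0],[0,0,0],0]]'; python3 -m handwheel '[[[0,-1,-0.1],[0,0,0],0],[[0,-2,-0.3],[0,0,0],0],[[0,-2,-0.3],[0,0,0],0]]'
python3 - <<'E'
from h import *
s=arm.observe();print(np.array(s["contact_force"])@hL,(s["position"]-L)@hL,s["moment"])
S=grab("side")
P=pts(S).reshape(-1,3);C=S["f"].reshape(-1,3).astype(int);bl=(C[:,2]>C[:,0]+12)&(C[:,0]<60)
q=P-[L[0],L[1],0];s=q@hL;y=q@yL;k=bl&(s>.28)&(s<.40)&(abs(y)<.095)&(P[:,2]>.01)&(P[:,2]<.18)
Q=np.stack([s,y,P[:,2]],1)[k];n0=np.array([-1,0,.17])
c=np.median(Q,0);r=(Q-c)
for _ in range(8):
    A=np.c_[Q[:,1:],np.ones(len(Q))];x=np.linalg.lstsq(A,Q[:,0],rcond=None)[0];e=abs(Q[:,0]-A@x);Q=Q[e<max(.003,np.median(e)*2.5)]
print(len(Q),"s=a*y+b*z+c",x,"yaw off",np.degrees(np.arctan(x[0])),"lean",np.degrees(np.arctan(x[1])),Q.min(0),Q.max(0))
E
```

```text
clock: 10.1
position: [0.5078, -0.0557, 0.2046]
eef_rot: [[0.843, 0.529, 0.097], [0.538, -0.83, -0.149], [0.002, 0.178, -0.984]]
contact_force: [1.1, -0.6, -0.4]
grip_width: 0.087
clock: 10.48
position: [0.5069, -0.0543, 0.2046]
eef_rot: [[0.843, 0.529, 0.098], [0.538, -0.83, -0.149], [0.002, 0.179, -0.984]]
contact_force: [2.0, -4.6, -2.4]
grip_width: 0.091
-4.992988589582182 0.3769975707945433 [-0.7179 -0.0978  0.2864]
1236 s=a*y+b*z+c [-0.0235  0.1917  0.3353] yaw off -1.3470434881516533 lean 10.853561233966344 [ 0.338  -0.089   0.0104] [0.3723 0.092  0.18  ]
```

```bash
python3 -m handwheel '[[[0,0.5,0.6],[0,0,0],0],[[0,0.7,1.2],[0,0,0],0],[[0,0.7,1.2],[0,0,0],0]]'; python3 -m handwheel '[[[0,0,0],[0,0,0],12],[[0,0,0],[0,0,0],20],[[0,0,0],[0,0,0],30],[[0,0,0],[0,0,0],30]]' 10
```

```text
clock: 10.9
position: [0.5077, -0.0551, 0.2045]
eef_rot: [[0.843, 0.529, 0.099], [0.538, -0.83, -0.15], [0.003, 0.179, -0.984]]
contact_force: [-1.3, -1.6, 4.2]
grip_width: 0.087
clock: 11.4
position: [0.5076, -0.0549, 0.2043]
eef_rot: [[0.843, 0.529, 0.098], [0.538, -0.83, -0.149], [0.003, 0.179, -0.984]]
contact_force: [-0.8, 0.3, -1.2]
grip_width: 0.337
```

Released. I retract along the board and check it with both cameras.

```bash
python3 -m handwheel '[[[0,0,-20],[0,0,0],30],[[0,0,-60],[0,0,0],30],[[0,0,-110],[0,0,0],30],[[0,0,-150],[0,0,0],30],[[0,0,-150],[0,0,0],30]]'
cat >> h.py <<'E'
def chk():
  for n in("side","top"):
    S=grab(n);P=pts(S).reshape(-1,3);C=S["f"].reshape(-1,3).astype(int);bl=(C[:,2]>C[:,0]+12)&(C[:,0]<90)
    q=P-[L[0],L[1],0];s=q@hL;y=q@yL;k=bl&(s>.28)&(s<.42)&(abs(y)<.11)&(P[:,2]>.01)&(P[:,2]<.25)
    Q=np.stack([s,y,P[:,2]],1)[k]
    for _ in range(8):
        A=np.c_[Q[:,1:],np.ones(len(Q))];x=np.linalg.lstsq(A,Q[:,0],rcond=None)[0];e=abs(Q[:,0]-A@x);Q=Q[e<max(.003,np.median(e)*2.5)]
    print(n,len(Q),"s=a*y+b*z+c",x,"yaw",np.degrees(np.arctan(x[0])),"lean",np.degrees(np.arctan(x[1])),Q.min(0),Q.max(0))
    t=Q[Q[:,2]>Q[:,2].max()-.008]; print(" top edge y",t[:,1].min(),t[:,1].max(),"slope deg",np.degrees(np.arctan(np.polyfit(t[:,1],t[:,0],1)[0])))
E
python3 - <<'E'
from h import *
chk();save(load("side"),"s3.png",(200,90,480,300),2)
p=np.array([.519,.283,.30]);go(p,frame([0,0,-1],a2(17)))
p,R=np.array([.52,.05,.36]),frame([0,0,-1],a2(17));go(p,R)
E
```

```text
clock: 12.02
position: [0.4943, -0.0325, 0.3559]
eef_rot: [[0.843, 0.528, 0.105], [0.538, -0.829, -0.151], [0.008, 0.184, -0.983]]
contact_force: [0.5, -0.4, -0.6]
grip_width: 0.341
side 2115 s=a*y+b*z+c [-0.0191  0.1867  0.3353] yaw -1.0969512665207268 lean 10.57589234584187 [ 0.338  -0.0914  0.01  ] [0.3837 0.0926 0.2393]
 top edge y -0.08409730800440882 0.09096802122351652 slope deg -1.1712943519636214
top 90 s=a*y+b*z+c [-0.0199  0.1994  0.3306] yaw -1.1379929188852274 lean 11.274892081703221 [ 0.3405 -0.0884  0.038 ] [0.3822 0.0629 0.2407]
 top edge y -0.08843717311975366 0.06289800808515439 slope deg -1.105370633396976
shift [ 191.7 -257.     6.2] turn [  8.89   6.55 -74.26] dist 0.32071028407608004
shift [ 67.4 -52.5 -18. ] turn [  8.89   6.55 -74.26] dist 0.0872756541382
```

View pics/s3.png

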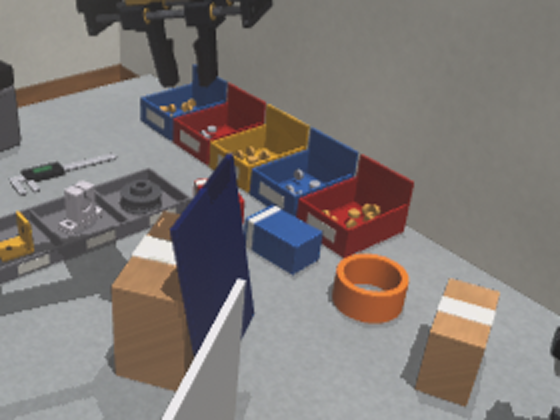

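The board stands by itself: lean about 10.6°, about 1° off square and centred within 2 mm. Next is the shaft support.

```bash
python3 -m handwheel '[[[192,-257,20],[8.9,6.5,-74.3],60],[[192,-257,20],[8.9,6.5,-74.3],60],[[192,-257,40],[8.9,6.5,-74.3],60],[[192,-257,40],[8.9,6.5,-74.3],60],[[192,-257,60],[8.9,6.5,-74.3],60],[[192,-257,60],[8.9,6.5,-74.3],60],[[192,-257,60],[8.9,6.5,-74.3],60],[[192,-257,60],[8.9,6.5,-74.3],60]]'
python3 - <<'E'
from h import *
m=grab("wrist");save(m,"w4.png",s=1);P=pts(m).reshape(-1,3)
near=np.linalg.norm(P[:,:2]-[.519,.283],axis=1)<.05
for l,a,b in(("top",.063,.074),("foot",.0125,.0205)):
    Q=P[near&(P[:,2]>a)&(P[:,2]<b)];print(l,len(Q),cv2.minAreaRect((Q[:,:2]*1000).astype(np.float32)),np.median(Q[:,2]))
go([.519,.283,.034],frame([0,0,-1],a2(17)))
E
```

```text
clock: 13.12
position: [0.5238, 0.2747, 0.2446]
eef_rot: [[-0.291, 0.957, -0.004], [0.957, 0.291, -0.002], [-0.001, -0.005, -1.0]]
contact_force: [0.5, 0.4, -0.3]
grip_width: 0.684
top 1198 ((518.2738037109375, 284.6386413574219), (39.90509033203125, 26.551061630249023), 16.79545783996582) 0.067846417817858
foot 701 ((524.1585693359375, 285.67962646484375), (88.56243896484375, 36.51288604736328), 8.1568603515625) 0.01589465825531372
shift [  9.7  -1.7 211.2] turn [-0.19  0.06 -0.23] dist 0.21147124465143385
```

View pics/w4.png

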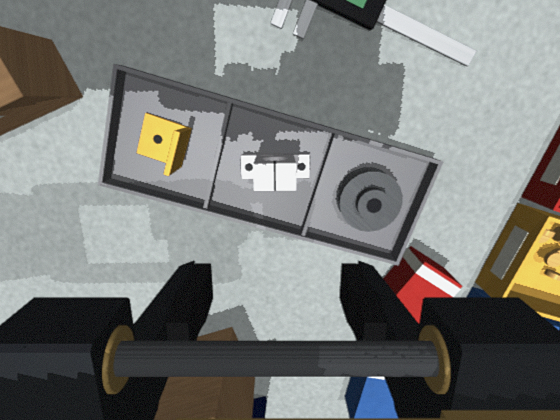

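The wrist view shows the support at (275,170), with its upright block and holed foot, between the yellow bracket at (163,140) and the pulley at (372,198). It measures 40x26.5 mm with its top at z = 0.068, so it is the right part. I go down and grip.

```bash
python3 -m handwheel '[[[11,-2.4,60],[0,0,0],60],[[11,-2.4,120],[0,0,0],60],[[11,-2.4,170],[0,0,0],60],[[11,-2.4,200],[-0.2,0,-0.2],60],[[11,-2.4,213.5],[-0.2,0,-0.2],60],[[11,-2.4,213.5],[-0.2,0,-0.2],60],[[11,-2.4,213.5],[-0.2,0,-0.2],60],[[11,-2.4,213.5],[-0.2,0,-0.2],60]]'
python3 -m handwheel '[[[0,0,0],[0,0,0],30],[[0,0,0],[0,0,0],30],[[0,0,0],[0,0,0],30],[[0,0,0],[0,0,0],30],[[0,0,0],[0,0,0],30]]' 40
```

```text
clock: 14.18
position: [0.5191, 0.2844, 0.0334]
eef_rot: [[-0.292, 0.957, 0.003], [0.957, 0.292, -0.0], [-0.001, 0.003, -1.0]]
contact_force: [-0.1, 0.4, 0.6]
grip_width: 0.686
clock: 14.8
position: [0.5193, 0.2845, 0.0339]
eef_rot: [[-0.292, 0.957, 0.004], [0.957, 0.292, 0.0], [-0.001, 0.004, -1.0]]
contact_force: [-0.6, -0.1, 4.9]
grip_width: 0.447
```

```bash
python3 -m handwheel '[[[0,0,-40],[0,0,0],30],[[0,0,-100],[0,0,0],30],[[0,0,-160],[0,0,0],30],[[0,0,-220],[0,0,0],30],[[0,0,-280],[0,0,0],30],[[0,0,-340],[0,0,0],30],[[0,0,-380],[0,0,0],30],[[0,0,-380],[0,0,0],30]]'
python3 - <<'E'
from h import *
p=L+.2*hL;p[2]=.41;go(p,frame([0,0,-1],a2(32)))
E
```

```text
clock: 15.8
position: [0.519, 0.2848, 0.4171]
eef_rot: [[-0.292, 0.957, 0.01], [0.957, 0.292, 0.002], [-0.001, 0.01, -1.0]]
contact_force: [-1.0, 0.1, -3.1]
grip_width: 0.451
shift [-491.7  -64.2    6.9] turn [  0.55   0.13 -15.05] dist 0.4959070049313501
```

```bash
python3 -m handwheel '[[[-60,-8,0],[0,0,0],30],[[-120,-16,0],[0,0,0],30],[[-180,-24,0],[0,0,-3],30],[[-240,-32,0],[0,0,-6],30],[[-300,-40,2],[0.2,0,-9],30],[[-360,-48,4],[0.4,0.1,-12],30],[[-420,-55,6],[0.55,0.1,-15],30],[[-475,-62,7],[0.55,0.1,-15],30]]'
python3 -m handwheel '[[[-12,0,0],[0,0,0],30],[[-20,0,40],[0,0,0],30],[[-20,0,90],[0,0,0],30],[[-20,0,130],[0,0,0],30],[[-20,0,150],[0,0,0],30],[[-20,0,150],[0,0,0],30]]'
python3 - <<'E'
from h import *
p=L+.2*hL;p[2]=.165;go(p,frame([0,0,-1],a2(32)))
E
```

```text
clock: 16.8
position: [0.5976, -0.1894, 0.4058]
eef_rot: [[-0.529, 0.848, -0.005], [0.848, 0.529, 0.002], [0.004, -0.003, -1.0]]
contact_force: [-0.4, 0.1, -2.9]
grip_width: 0.453
clock: 17.55
position: [0.6065, -0.2049, 0.2532]
eef_rot: [[-0.53, 0.848, -0.009], [0.848, 0.53, 0.005], [0.008, -0.005, -1.0]]
contact_force: [-0.1, 0.1, -2.5]
grip_width: 0.451
shift [ 2.8 -3.8 88.3] turn [-0.28 -0.48 -0.01] dist 0.08839659970846953
```

```bash
python3 -m handwheel '[[[2,-3.8,40],[-0.3,-0.5,0],30],[[2,-3.8,80],[-0.3,-0.5,0],30],[[2.4,-3.9,105],[-0.3,-0.5,0],30],[[2.4,-3.9,109],[-0.3,-0.5,0],30],[[2.4,-3.9,109],[-0.3,-0.5,0],30],[[2.4,-3.9,109],[-0.3,-0.5,0],30]]'
python3 - <<'E'
from h import *
for n in("side","top"):
    m=grab(n);P=pts(m).reshape(-1,3);C=m["f"].reshape(-1,3).astype(int);q=P-[L[0],L[1],0];s=q@hL;y=q@yL
    k=(s>.17)&(s<.23)&(abs(y)<.05)&(P[:,2]>.105)&(P[:,2]<.19)&(C.min(1)>70);Q=np.stack([s,y,P[:,2]],1)[k]
    print(n,k.sum(),Q.min(0),Q.max(0))
    v,u=np.divmod(np.flatnonzero(k),560);print(u.min(),u.max(),v.min(),v.max())
    cr=(u.min()-25,v.min()-25,u.max()+25,v.max()+25);save(m,"z_"+n+".png",tuple(int(a) for a in cr),400/(cr[2]-cr[0]))
    for lo in(.112,.116,.12,.124,.128,.14,.15,.16,.17):
        b=Q[(Q[:,2]>lo)&(Q[:,2]<lo+.004)]
        if len(b)>3: print(lo,len(b),b.min(0)[:2],b.max(0)[:2])
a=cv2.imread("pics/z_side.png");b=cv2.imread("pics/z_top.png");H=max(a.shape[0],b.shape[0])
cv2.imwrite("pics/z.png",np.hstack([np.pad(i,((0,H-i.shape[0]),(0,0),(0,0))) for i in(a,b)]))
E
```

```text
clock: 18.3
position: [0.6023, -0.2051, 0.1466]
eef_rot: [[-0.53, 0.848, 0.004], [0.848, 0.53, -0.002], [-0.004, 0.002, -1.0]]
contact_force: [-0.3, -0.4, -2.8]
grip_width: 0.449
side 189 [ 0.1872 -0.0224  0.1153] [0.2135 0.0394 0.1687]
367 384 236 258
0.116 12 [ 0.1874 -0.0131] [0.2124 0.0372]
0.12 23 [ 0.1875 -0.0224] [0.2125 0.038 ]
0.124 37 [ 0.1872 -0.0073] [0.2129 0.0394]
0.128 61 [ 0.1875 -0.0155] [0.2133 0.0381]
0.14 5 [0.1876 0.003 ] [0.213  0.0188]
0.15 5 [0.1876 0.0109] [0.1901 0.0201]
top 20 [ 0.2027 -0.0355  0.1185] [0.212  0.0368 0.1335]
382 399 142 167
0.124 8 [ 0.2027 -0.0281] [0.2104 0.0368]
0.128 8 [ 0.2079 -0.0355] [0.2112 0.0347]
```

View pics/z.png

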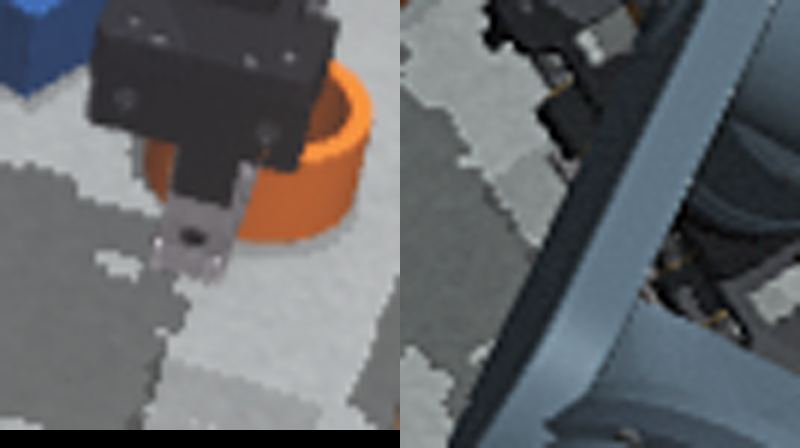

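```bash
python3 -m handwheel '[[[0,0,0],[0,0,0],30],[[0,0,0],[0,0,0],30]]'
python3 - <<'E'
from h import *
s=arm.observe();R=np.array(s["eef_rot"]);b=s["position"]+R@[.0004,0,-.0081];e=b-L
print("bore rel lens",e@hL,e@yL,e[2]);T=frame([0,0,-1],a2(32));tgt=L+.2*hL-T@[.0004,0,-.0081];go(tgt,T)
E
```

```text
clock: 18.65
position: [0.6021, -0.2051, 0.1465]
eef_rot: [[-0.53, 0.848, 0.004], [0.848, 0.53, -0.002], [-0.003, 0.002, -1.0]]
contact_force: [0.2, -0.4, -2.1]
grip_width: 0.45
bore rel lens 0.199113045656516 -0.00044505168022308805 0.0025778391298210412
shift [ 0.9 -0.5  2.6] turn [ 0.12  0.2  -0.01] dist 0.0027753995975267213
```

```bash
python3 -m handwheel '[[[0.9,-0.5,2.6],[0.1,0.2,0],30],[[0.9,-0.5,2.6],[0.1,0.2,0],30],[[0.9,-0.5,2.6],[0.1,0.2,0],30],[[0.9,-0.5,2.6],[0.1,0.2,0],30],[[0.9,-0.5,2.6],[0.1,0.2,0],30]]'
python3 - <<'E'
from h import *
s=arm.observe();R=np.array(s["eef_rot"]);b=s["position"]+R@[.0004,0,-.0081];e=b-L
print("bore rel lens",e@hL,e@yL,e[2]);T=frame([0,0,-1],a2(32));go(L+.2*hL-T@[.0004,0,-.0081],T)
m=grab("wrist");save(m,"w5.png",s=1.4)
P=pts(m).reshape(-1,3);C=m["f"].reshape(-1,3).astype(int);q=P-[L[0],L[1],0];sx=q@hL;y=q@yL
k=(sx>.17)&(sx<.23)&(abs(y)<.05)&(P[:,2]>.10)&(P[:,2]<.19)&(C.min(1)>90);Q=np.stack([sx,y,P[:,2]],1)[k];print(k.sum())
for lo in np.arange(.112,.185,.004):
    b=Q[(Q[:,2]>lo)&(Q[:,2]<lo+.004)]
    if len(b)>3: print(lo.round(3),len(b),b.min(0)[:2],b.max(0)[:2])
F=Q[(Q[:,0]>.207)&(Q[:,0]<.219)&(Q[:,2]<.17)]
if len(F)>50: print("face fit",np.linalg.lstsq(np.c_[F[:,1:],np.ones(len(F))],F[:,0],rcond=None)[0])
E
```

```text
clock: 19.27
position: [0.6012, -0.2046, 0.1439]
eef_rot: [[-0.53, 0.848, 0.0], [0.848, 0.53, 0.0], [-0.0, 0.0, -1.0]]
contact_force: [-0.8, -1.3, -2.4]
grip_width: 0.452
bore rel lens 0.1999435458188128 1.3825316537707799e-05 -1.4175700344398745e-06
shift [ 0.1  0.  -0. ] turn [ 0.02  0.   -0.01] dist 5.756041479506186e-05
7914
0.112 60 [ 0.212  -0.0076] [0.2129 0.0368]
0.116 15 [ 0.2121 -0.0362] [0.2133 0.037 ]
0.12 163 [ 0.2009 -0.0362] [0.2132 0.0375]
0.124 1318 [ 0.1992 -0.0367] [0.2134 0.0374]
0.128 29 [ 0.2123 -0.0197] [0.2132 0.0203]
0.132 27 [ 0.2122 -0.0196] [0.2132 0.0202]
0.136 448 [ 0.1986 -0.0196] [0.2131 0.0202]
0.14 678 [ 0.1995 -0.0196] [0.2134 0.0203]
0.144 171 [ 0.2035 -0.0198] [0.2132 0.0201]
0.148 25 [ 0.2092 -0.0197] [0.2134 0.0338]
0.152 4 [ 0.2088 -0.0195] [0.2126 0.0343]
0.156 12 [ 0.2096 -0.0196] [0.213  0.0342]
0.16 17 [ 0.2096 -0.0194] [0.213  0.0345]
0.164 36 [ 0.2092 -0.0196] [0.2133 0.0349]
0.168 55 [ 0.1965 -0.0211] [0.2134 0.0355]
0.172 56 [ 0.1961 -0.0202] [0.2131 0.0359]
0.176 4793 [ 0.1916 -0.02  ] [0.2136 0.0362]
0.18 5 [0.2092 0.0358] [0.2101 0.0368]
face fit [ 0.0013 -0.0084  0.212 ]
```

View pics/w5.png

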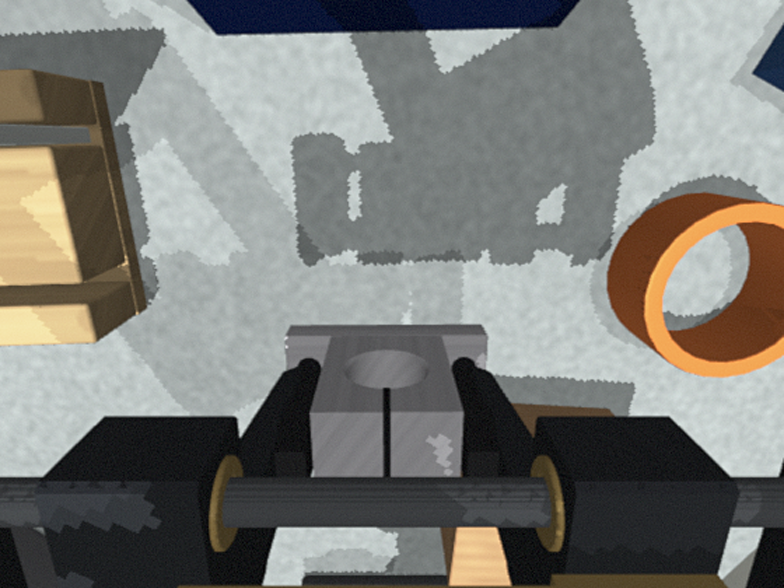

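The support hangs upright, face at 0.213 m so its centre is at 0.200 m, lateral -19.7 to +20.3 mm, top at about 0.178 m. I hold still, recheck the board and hand in.

```bash
python3 -m handwheel '[[[0,0,0],[0,0,0],30],[[0,0,0],[0,0,0],30],[[0,0,0],[0,0,0],30],[[0,0,0],[0,0,0],30]]'
python3 - <<'E'
from h import *
chk()
s=arm.observe();R=np.array(s["eef_rot"]);e=s["position"]+R@[.0004,0,-.0081]-L;print("bore",e@hL,e@yL,e[2],abs(np.array(s["qd"])).max(),s["clock"])
if abs(e@hL-.2)<.001 and abs(e@yL)<.001 and abs(e[2])<.001: print(arm.finish_job())
E
```

```text
clock: 19.82
position: [0.6012, -0.2046, 0.1439]
eef_rot: [[-0.53, 0.848, 0.0], [0.848, 0.53, 0.0], [0.0, 0.0, -1.0]]
contact_force: [-0.4, -0.2, -2.7]
grip_width: 0.451
side 2111 s=a*y+b*z+c [-0.0193  0.1874  0.3352] yaw -1.1056305659442494 lean 10.616197217605928 [ 0.3376 -0.0902  0.0101] [0.3834 0.093  0.2384]
 top edge y -0.08255051934281976 0.09073610586207838 slope deg -1.192298478339915
top 468 s=a*y+b*z+c [-0.019   0.1997  0.3305] yaw -1.0910163540062985 lean 11.292213455918814 [ 0.3336 -0.0884  0.0187] [0.3825 0.0878 0.2419]
 top edge y -0.08842831688519015 0.07957638974399552 slope deg -1.0757396067879814
bore 0.19997106832034042 1.6949800037760476e-05 6.28599257884721e-06 0.0026276420326473045 19.925
the job is handed in; nothing more can be done
None
```

The job is handed in at 19.9 s. The blue board leans by itself against the carton, and the arm is holding the shaft support up in front of the lens.

- **Board:** it leans back about 11° and is centred within about 2 mm of the line of sight. The side and top cameras agree that it is about 1.1° off square. I set it to the lens rather than to the carton, which is turned about 3.6° against it. It should therefore touch the carton at one top corner only, but it had not shifted when I looked again just before hand-in.
- **Shaft support:** by the arm's pose, the bore is 200.0 mm from the glass, with under 0.1 mm error sideways and in height. That rests on my own lens measurement and on cameras good to about 2 mm. The wrist camera puts the block within about 0.5 mm sideways and upright within about 0.5°. The arm was practically still at hand-in (joint speeds under 0.003 rad/s).
- **Forces:** the largest reading I saw was about 6 N, when the board met the table. I read force only at the end of each move.
- **Other things:** I did not deliberately touch the white board, the other stock or the things on the counter. I did not measure them again at the end.

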